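# Swing the overhead camera over the garlic and hold its mast up at the second stop

### The job

I want to film the garlic from above: swing the camera arm round until the lens is over the garlic bulb on the chopping board, leaving the mast down. Then grip the mast's head so that its release button is squeezed in, and pull the mast straight up, past the first stop, to its second stop at the end of the travel. The second stop has no catch, so finish while still holding the head up there with the button squeezed and the lens still over the garlic, so that I can tighten the collar; leave the food and the spice jar as they are.

Things in the scene. Friction and masses are not known exactly. Their poses are not given: they have to be found in the camera images.
- stand: Camera stand, does not move: dark steel foot plate 130 x 110 x 14 mm and on it an upright square aluminium tube 32 mm wide up to z = 0.145, with a black clamp collar 42 mm wide round its upper end (not used). Origin on the worktop on the tube's axis. Own z is up; own x points away from the side with the release button, own y to the left of that.
- mast (a joint): Height in m of the telescoping mast with grip head and swing arm: 0 = down, latched unless the release button is in; about 0.050 = first stop, where it catches again if the button is let go; 0.100 = second stop, end of the travel, no catch: let go there, it sinks slowly to the first stop. With the button in, 5 to 9 N lift it (weight 0.4 to 0.6 kg, friction 1 N).
- boom (a joint): Angle of the swing arm on the mast in rad, about the vertical: 0 = arm along the stand's own -x (over the button side), growing anticlockwise seen from above (towards the stand's own -y); -0.9 to 1.6. It turns stiffly (0.2 N m) and stays where it is left. It can be swung with the mast latched down.
- grip (a point): Middle of the grip head, at the height for the TCP to take it from above (z = 0.222, mast down). The head is a rounded black block on top of the mast, 34 mm thick (stand's own x), 64 mm long (own y), from 32 mm below to 23 mm above this point; it does not turn with the arm. The button is on its own -x face: fingers closed across the thickness push it in. The arm's hub is 51 mm below this point.
- button_face (a point): Middle of the outer face of the release button, a grey ribbed paddle 34 mm long (own y) and 32 mm high; out, it stands 7 mm proud of the head's face, pushed in 0.5 mm.
- boom_hinge (a point): The vertical pivot axis of the swing arm on the mast, at the arm's mid height (z = 0.160 with the mast down).
- camera_top (a point): On the axis of the camera, at the height for the TCP to take it from above (z = 0.194 with the mast down). The camera is an upright black round barrel 42 mm in diameter at the free end of the flat arm, 180 mm from the pivot axis; its top is 18 mm above this point and its upper part is free of the arm down to 27 mm below it.
- lens (a point): The lens, facing down at the lower end of the camera barrel, 52 mm straight below camera_top.
- garlic: The garlic bulb to be filmed, 54 mm across and 53 mm tall, loose on the chopping board in front of the stand. Origin in the centre of its underside. It lies 160 to 200 mm from the pivot axis, so that the swung lens passes within 25 mm of right above it.
- board: Wooden chopping board 240 x 360 x 22 mm lying on the worktop (does not move); origin in the centre of its underside.
- lemon: Lemon, about 71 x 53 x 51 mm, loose on the board; leave it.
- onion: Red onion, about 84 mm across and 82 mm tall, loose on the board; leave it.
- spice_jar: Spice jar with a black cap, 41 mm in diameter and 105 mm tall, standing loose on the worktop to the left of the stand; leave it.
- button: The release button with its rod and tooth; origin on the mast's axis at the foot of the stand while the button is out. It is pushed along the stand's own +x by up to 6.5 mm; 4 mm in frees the mast. Sprung: 3.6 N to start, 6.5 N fully in. See button_face for its shape.
Mind the look-alikes: they are no part of the job. Of the things that look like the garlic, the smaller one is meant.

How it is judged:
On the way, in this order (a step that is already met when the one before it is completed fails the run):
1. the lens is over the garlic bulb with the mast still down (horizontal distance between lens and garlic below 0.035 m and value of joint mast below 0.008 m), for 0.2 s.
2. the button is squeezed in by the fingers with the mast still near its lower end (x of button_face in the frame of grip above -0.02 m and value of joint mast below 0.03 m and contact force between the fingers and button above 1.5 N), for 0.05 s.
3. the mast is at its second stop, held (value of joint mast above 0.096 m and contact force between the fingers and button above 1.5 N), for 0.2 s.
At the end, for the whole second after the job is handed in: Mast within 4 mm of its second stop (100 mm), the fingers on the release button keeping it at least 4 mm in, the lens within 40 mm of right above the garlic; garlic, lemon, onion and spice jar within 20 mm of where they were, the jar upright (all of step 3 and x of button_face in the frame of grip above -0.02 m and horizontal distance between lens and garlic below 0.04 m and height (world z) of garlic above 0.015 m and distance of each of garlic, lemon, onion, spice_jar from where it was at the start of the episode below 0.02 m and angle between spice_jar's own z axis and vertical below 0.2 rad); the arm keeps its last pose, push and grip.
It fails at once if the garlic, lemon, onion or spice jar is pushed away or knocked over (distance of any of garlic, lemon, onion, spice_jar from where it was at the start of the episode above 0.03 m or angle between spice_jar's own z axis and vertical above 0.5 rad).
It also fails if it takes over 48 s, if anything falls off the work surface, if the arm or the gripper's body presses on something with over 40 N, if the wrist force passes 120 N, or if a joint passes its speed limit or range.

### The arm

A 6-joint arm with a two-finger parallel gripper is mounted at the origin on a cart in front of the work surface, level with it; the furniture and walls round the work are solid. World frame = base frame: x ahead of the robot, y to its left, z up, the work surface at z = 0. Lengths are in m, angles in rad, forces in N, time in s.
With the tool pointing down it reaches from about 0.35 to 0.975 m from the base axis. Payload 4.9 kg.
Tool frame: the origin (TCP) lies between the finger pads, 19 mm behind the fingertips; this is the grasp point; z points along the fingers, y is the line along which they close (so a half turn about z gives the same grasp; the last joint's range is limited). The gripper opens to 85 mm and grips with 20 to 120 N. Pads are 22 mm wide; open, the fingers measure 114 mm over their backs; the gripper's body (76 mm by 85 mm) begins 54 mm behind the grasp point. The pads swing forward as they close: fully open they stand 13 mm farther back than shut.
Start: joints at [-1.44, 0.053, 1.613, -0, 1.476, -0.119], TCP at [0.155, -0.606, 0.25] pointing down, gripper open.
Joint ranges: [-3.01, 3.01], [-1.01, 2.22], [0.06, 2.58], [-1.02, 4.17], [0.09, 2.62], [-3.14, 3.14]. Speed limits (rad/s): [2.57, 2.57, 3.14, 3.14, 3.14, 3.14].

### API

Orientations are given as a unit quaternion [w, x, y, z].
In Python, from plant import manip gives the robot as it stands. The module is installed in compiled form; this text tells all that it offers.
- The arm moves only by the tool move_arm, never from a script. Its argument "rows" is a list of rows, each a list of 7 numbers: the shift along the tool's x, y, z in cm, then the turn, a rotation vector about the tool's x, y, z in degrees, then the opening, from -1 (shut) to 1 (fully open). In form: [[tx, ty, tz, ax, ay, az, jaw], ...]. A call has 1 to 20 rows; each row shifts and turns the commanded pose from where the row before left it, along the tool's axes as they then stand; what a row does not reach is not made up. A row lasts 1/12 s, in which the tool goes at most 41.7 mm and 7.16 degrees, less where a joint would pass 70% of its speed; a pose out of reach is approached as far as the arm can. A call is refused whole if a number of a shift passes 4.17 or a number of a turn 7.16, either way. A call with a gripper value outside its range is refused whole. The fingers move at their own pace and stop on an object; the grip force is fixed at half the most. Time passes only in rows, so rows that do not move let the fingers close. It gives the time, the measured TCP pose, the force, the opening and the grip force at its end, in the units of the state.
- manip.state(): the state, without advancing time (a new reading comes with each control period).
- manip.grab_frame(name): name is "scene" or "top" or "wrist"; returns a dict with "img" (480x640x3 uint8, blue, green, red), "mtx" (3x3 intrinsics, pixels), "k1" (the pictures are not rectified: a ray, as slopes to the right and down, at radius r is drawn at 1 + k1 r^2 times it, then the intrinsics apply), "R" (3x3) and "t" (3): a world point X has camera coordinates R X + t. Camera axes: x right, y down, z forward; pixel columns grow to the right and rows downward; lengths in m; the calibration is good to about 2 mm. A picture is of the moment at which its call begins. There is no depth.
- manip.job_done(): hands the job in; it is judged then, once.
The state is a dict: "time": time; "joint_pos": joint angles; "joint_vel": joint speeds; "joint_efforts": joint torques, N m; "tool_pos": TCP position; "tool_rot": TCP orientation; "contact_force": force on the tool from outside, world axes, zero at the start; "ft_torque": the same for the moment, N m; "gripper_width": opening from 0.0 (shut) to 1.0 (fully open); "grasp_force": force on a finger pad.
Only numpy, scipy, OpenCV 4.12 (cv2) and the standard library are available. Lean on these libraries where they do the work, as an engineer would, in place of code of your own. Each camera call takes 0.05 s, during which the arm holds its last target. There are 200 camera calls.

## Working session

There is one attempt and no reset: what is moved stays moved. The work goes in short steps, Python scripts to look and compute and a tool call to move; the robot and the scene stay as the last step left them, time stands still between calls to the robot, and variables do not carry over. Pictures are saved under pics/ and viewed, at most 10 in all, crops included, and the job is handed in when it is done.

Besides the shell and the picture viewer there is one more tool, called as name([rows], argument=value, ...), one row to a line, values as JSON. move_arm: Moves the arm, as the interface text tells. Its arguments: {"type":"object","properties":{"rows":{"type":"array","items":{"type":"array","items":{"type":"number"}}}},"required":["rows"]}

```bash
mkdir -p pics; cat > h.py <<'E'
import numpy as np, cv2, pickle
from plant import manip
def grab(n,save=None):
    f=manip.grab_frame(n)
    if save: cv2.imwrite('pics/%s.png'%save,f['img']); pickle.dump({k:np.array(f[k]) for k in f},open(save+'.pkl','wb'))
    return f
def load(s): return pickle.load(open(s+'.pkl','rb'))
def ray(f,u,v):
    K=np.array(f['mtx']); d=np.array([float(f['k1']),0,0,0,0])
    p=cv2.undistortPoints(np.array([[[u,v]]],float),K,d)[0,0]
    R=np.array(f['R']);t=np.array(f['t'])
    o=-R.T@t; r=R.T@np.array([p[0],p[1],1.]); return o,r/np.linalg.norm(r)
def onz(f,u,v,z):
    o,r=ray(f,u,v); return o+r*(z-o[2])/r[2]
def tri(*obs):
    A=np.zeros((3,3));b=np.zeros(3);P=[]
    for f,u,v in obs:
        o,r=ray(f,u,v);M=np.eye(3)-np.outer(r,r);A+=M;b+=M@o;P.append((o,M))
    x=np.linalg.solve(A,b); return x,[round(float(np.linalg.norm(M@(x-o))*1e3),1) for o,M in P]
def proj(f,X):
    R=np.array(f['R']);c=R@np.array(X,float)+np.array(f['t'])
    K=np.array(f['mtx']);s=c[:2]/c[2];s=s*(1+float(f['k1'])*(s@s));return K[:2,:2]@s+K[:2,2]
E
python3 - <<'E'
from h import *
for n in ['scene','top']:
    f=grab(n,n); print(n,f['k1'],np.array(f['mtx'])[0],-np.array(f['R']).T@f['t'])
print(manip.state())
E
```

```text
scene -0.03217742364510351 [445.68285819   0.         321.6121269 ] [0.21316113 0.43056311 0.79018916]
top -0.035644683713933624 [531.98484509   0.         306.38695917] [ 0.43742512 -0.00670441  1.11657182]
{'time': 0.1, 'joint_pos': array([-1.43998502e+00,  5.32929569e-02,  1.61415560e+00,  8.92489523e-06,
        1.47603560e+00, -1.18989901e-01]), 'joint_vel': array([ 5.84772904e-05, -2.45574567e-03, -3.68104940e-03,  6.27368860e-04,
       -1.15158144e-03, -3.09435101e-05]), 'joint_efforts': array([ 6.43007388e-04, -3.94900811e+01, -3.71364212e+01, -7.60995840e-05,
        3.92766859e-03,  2.51889389e-06]), 'tool_pos': array([ 0.15444526, -0.60506211,  0.24888528]), 'tool_rot': array([-9.45761608e-04,  9.92209664e-01,  1.24575631e-01, -1.14807565e-06]), 'contact_force': array([-0.54518432,  0.46059359, -0.03552748]), 'ft_torque': array([-0.05663247, -0.02184539,  0.00563104]), 'grasp_force': 0.0, 'gripper_width': 1.0026360462400357}
```

View pics/scene.png

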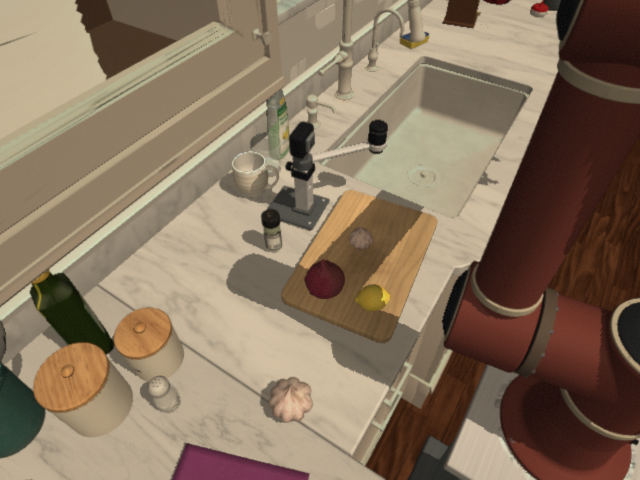

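View pics/top.png

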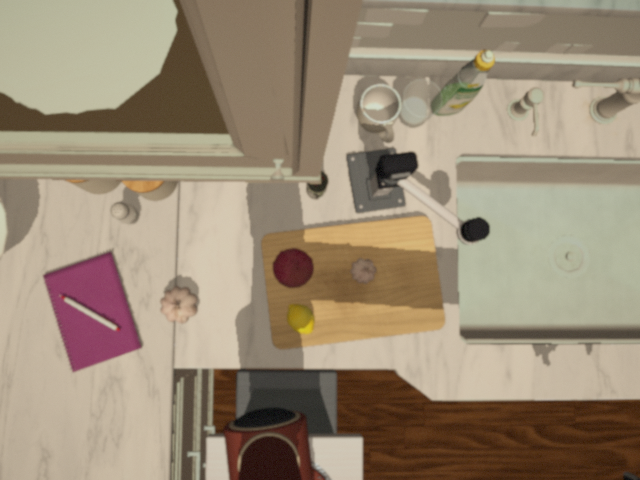

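Scene view: the stand's head is at about (303,140), the camera barrel at (378,135), the board garlic at (361,238) and the larger look-alike at (290,400). Top view: head (397,168), barrel (475,230), board garlic (363,270), look-alike (180,304).
Garlic candidates are the bulb on the board and the big one on the worktop, and the red onion could also be confused with them. I choose the small bulb on the board and check it in a close crop.

```bash
python3 - <<'E'
from h import *
a=cv2.imread('pics/scene.png')[105:255,255:405]; b=cv2.imread('pics/top.png')[140:290,345:495]
c=np.hstack([cv2.resize(x,(400,400),interpolation=cv2.INTER_CUBIC) for x in (a,b)])
c=np.clip(c.astype(float)*1.5+15,0,255).astype(np.uint8)
for i in range(0,150,25):
    for j,(u0,v0) in enumerate([(255,105),(345,140)]):
        p=int(i*400/150); cv2.putText(c,str(u0+i),(400*j+p,10),0,.35,(0,0,255)); cv2.putText(c,str(v0+i),(400*j,p+4),0,.35,(0,0,255))
        cv2.line(c,(400*j+p,0),(400*j+p,399),(0,0,255) if 0 else (120,120,200),1) if i%50==0 else None
        cv2.line(c,(400*j,p),(400*j+399,p),(120,120,200),1) if i%50==0 else None
cv2.imwrite('pics/crop1.png',c)
E
```

```text
(no output)
```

View pics/crop1.png

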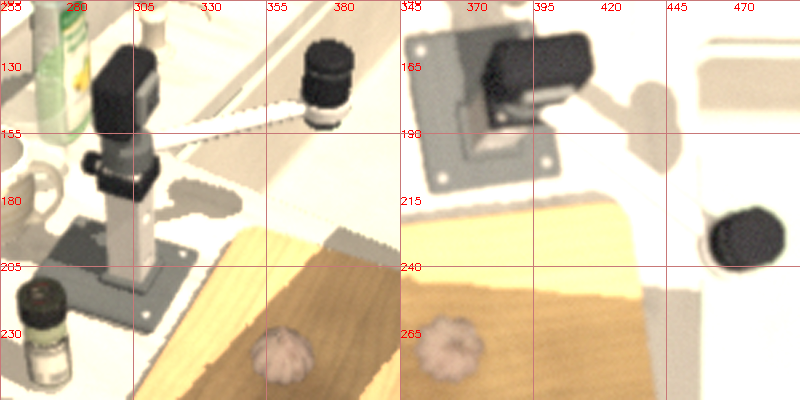

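The close crop shows the small segmented garlic bulb on the board at scene (361,238) and top (363,270). The grey button is on the head's robot-facing side, at scene (311,141) and top (400,176). The barrel top is at scene (378,123) and top (477,228).

```bash
python3 - <<'E'
from h import *
S=load('scene');T=load('top')
s=lambda x,y:(S,255+x/2.6667-.3,105+y/2.6667-.3); t=lambda x,y:(T,345+(x-400)/2.6667-.3,140+y/2.6667-.3)
np.set_printoptions(precision=4,suppress=True)
b=[onz(*t(*p),.015) for p in[(421,50),(443,177),(547,162)]]; print('bolts',b)
d=b[0]-b[1];print('ownx yaw',np.degrees(np.arctan2(d[1],d[0])),np.linalg.norm(d)); d=b[1]-b[2];print(np.degrees(np.arctan2(d[1],d[0]))-90,np.linalg.norm(d))
print('cam',tri(s(329,48),t(752,235)), onz(*t(752,235),.212))
print('head tops z.245',[onz(*t(*p),.245) for p in[(500,40),(587,33),(592,80),(513,90)]])
print('button top edge tri?',tri(s(148,93),t(549,96)))
# segment
for f,n,box in[(S,'s',(255,105,150)),(T,'t',(345,140,150))]:
    x0,y0,w=box;im=f['img'][y0:y0+w,x0:x0+w].astype(int)
    dark=(im.max(2)<45).astype(np.uint8)
    k,l,st,c=cv2.connectedComponentsWithStats(dark)
    for i in range(1,k):
        if st[i,4]>60: 
            r=cv2.minAreaRect(np.argwhere(l==i)[:,::-1].astype(np.float32));print(n,st[i]+[x0,y0,0,0,0],r[0][0]+x0,r[0][1]+y0,r[1],r[2])
# garlic
for f,n,(u,v) in[(S,'s',(361,238)),(T,'t',(363,270))]:
    im=f['img'][v-25:v+25,u-25:u+25].astype(int)
    print(n,im[25,25],im[25,8],im[25,42])
print('garlic',tri((S,360.5,238),(T,363.2,270.5)),onz(T,363.2,270.5,.045),onz(S,360.5,238,.045))
E
```

```text
bolts [array([ 0.7285, -0.1368,  0.015 ]), array([ 0.6263, -0.1543,  0.015 ]), array([ 0.6396, -0.2371,  0.015 ])]
ownx yaw 9.678952262827028 0.10374172099035484
9.16024000626345 0.08392600157655601
cam (array([ 0.5553, -0.3299,  0.2156]), [1.9, 1.9]) [ 0.5575 -0.3304  0.212 ]
head tops z.245 [array([ 0.6752, -0.1598,  0.245 ]), array([ 0.6809, -0.2155,  0.245 ]), array([ 0.6505, -0.2182,  0.245 ]), array([ 0.6431, -0.1679,  0.245 ])]
button top edge tri? (array([ 0.645 , -0.1968,  0.2181]), [1.0, 1.0])
s [368 120  19  25 379] 377.4170379638672 132.1222686767578 (16.850873947143555, 24.450284957885742) 7.594643592834473
s [286 123  28  58 776] 299.5 151.5 (57.0, 27.0) 90.0
s [262 209  18  20 256] 270.74324226379395 218.45946502685547 (18.57708740234375, 17.09749412536621) 80.53767395019531
t [375 153  41  35 761] 393.2000045776367 164.89999961853027 (27.72724151611328, 45.16857147216797) 63.43495178222656
t [462 219  26  22 438] 474.29359436035156 229.31192779541016 (19.156526565551758, 26.24444007873535) 73.3007583618164
s [ 94 112 137] [ 57  88 115] [ 57  89 115]
t [ 77  95 119] [ 58  93 122] [ 70 111 141]
garlic (array([ 0.4888, -0.1563,  0.0385]), [1.0, 1.0]) [ 0.4893 -0.1549  0.045 ] [ 0.4856 -0.1516  0.045 ]
```

```bash
cat >> h.py <<'E'
def yaw():
    q=manip.state()['tool_rot']; return np.degrees(2*np.arctan2(q[2],q[1]))
def plan(goal,gyaw,n,jaw,start=None,syaw=None):
    "rows to goal (world xyz) and tool-x yaw (deg), turning first in each row's own frame"
    p=np.array(manip.state()['tool_pos'] if start is None else start,float); y=yaw() if syaw is None else syaw
    D=(np.array(goal)-p)/n; dy=((gyaw-y+180)%360-180)/n; out=[]
    for i in range(n):
        a=np.radians(y+i*dy); c,s=np.cos(a),np.sin(a)
        out.append([round(float(v),2) for v in (100*(D[0]*c+D[1]*s),100*(D[0]*s-D[1]*c),-100*D[2],0,0,-dy,jaw)])
    print(out)
def st():
    s=manip.state(); print(s['time'],np.round(s['tool_pos'],4),'yaw',round(yaw(),1),np.round(s['joint_pos'],2),np.round(s['contact_force'],1),round(s['gripper_width'],3),round(s['grasp_force'],1))
E
python3 -c "
from h import *
st();plan([.54,-.345,.265],53,18,0.5)"
```

```text
0.1 [ 0.1544 -0.6051  0.2489] yaw 14.3 [-1.44  0.05  1.61  0.    1.48 -0.12] [-0.5  0.5 -0. ] 1.003 0.0
[[2.43, -0.87, -0.09, 0.0, 0.0, -2.15, 0.5], [2.46, -0.78, -0.09, 0.0, 0.0, -2.15, 0.5], [2.49, -0.69, -0.09, 0.0, 0.0, -2.15, 0.5], [2.52, -0.59, -0.09, 0.0, 0.0, -2.15, 0.5], [2.54, -0.5, -0.09, 0.0, 0.0, -2.15, 0.5], [2.55, -0.4, -0.09, 0.0, 0.0, -2.15, 0.5], [2.57, -0.31, -0.09, 0.0, 0.0, -2.15, 0.5], [2.58, -0.21, -0.09, 0.0, 0.0, -2.15, 0.5], [2.58, -0.11, -0.09, 0.0, 0.0, -2.15, 0.5], [2.58, -0.02, -0.09, 0.0, 0.0, -2.15, 0.5], [2.58, 0.08, -0.09, 0.0, 0.0, -2.15, 0.5], [2.58, 0.18, -0.09, 0.0, 0.0, -2.15, 0.5], [2.57, 0.27, -0.09, 0.0, 0.0, -2.15, 0.5], [2.56, 0.37, -0.09, 0.0, 0.0, -2.15, 0.5], [2.54, 0.47, -0.09, 0.0, 0.0, -2.15, 0.5], [2.52, 0.56, -0.09, 0.0, 0.0, -2.15, 0.5], [2.5, 0.66, -0.09, 0.0, 0.0, -2.15, 0.5], [2.47, 0.75, -0.09, 0.0, 0.0, -2.15, 0.5]]
```

move_arm([
  [2.4,-0.9,-0.1,0,0,-2.15,0.5],
  [2.45,-0.8,-0.1,0,0,-2.15,0.5],
  [2.5,-0.7,-0.1,0,0,-2.15,0.5],
  [2.5,-0.6,-0.1,0,0,-2.15,0.5],
  [2.55,-0.5,-0.1,0,0,-2.15,0.5],
  [2.55,-0.4,-0.1,0,0,-2.15,0.5],
  [2.55,-0.3,-0.1,0,0,-2.15,0.5],
  [2.6,-0.2,-0.1,0,0,-2.15,0.5],
  [2.6,-0.1,-0.1,0,0,-2.15,0.5],
  [2.6,0,-0.1,0,0,-2.15,0.5],
  [2.6,0.1,-0.1,0,0,-2.15,0.5],
  [2.6,0.2,-0.1,0,0,-2.15,0.5],
  [2.55,0.3,-0.1,0,0,-2.15,0.5],
  [2.55,0.4,-0.1,0,0,-2.15,0.5],
  [2.55,0.5,-0.1,0,0,-2.15,0.5],
  [2.5,0.6,-0.1,0,0,-2.15,0.5],
  [2.5,0.7,-0.1,0,0,-2.15,0.5],
  [2.45,0.7,-0.1,0,0,-2.15,0.5],
  [0,0,0,0,0,0,0.5],
])

```text
time: 1.68
tool_pos: [0.5437, -0.3436, 0.2674]
tool_rot: [-0.001, 0.894, 0.449, 0.001]
contact_force: [0.4, -0.7, -0.4]
gripper_width: 0.751
grasp_force: 0.0
```

```bash
python3 - <<'E'
from h import *
st(); f=grab('wrist','w1')
print('cam',-np.array(f['R']).T@f['t']); 
for n,X in dict(camtop=[.556,-.330,.212],head=[.6635,-.189,.245],garlic=[.488,-.155,.045]).items(): print(n,proj(f,X))
E
```

```text
1.6833 [ 0.5437 -0.3436  0.2674] yaw 53.3 [-0.68  0.09  1.55  0.    1.51 -0.04] [ 0.4 -0.7 -0.4] 0.751 0.0
cam [ 0.58558711 -0.28737834  0.39031158]
camtop [322.84695307 236.53797799]
head [ 332.88263327 -307.54754757]
garlic [149.83458872  82.47536201]
```

View pics/w1.png

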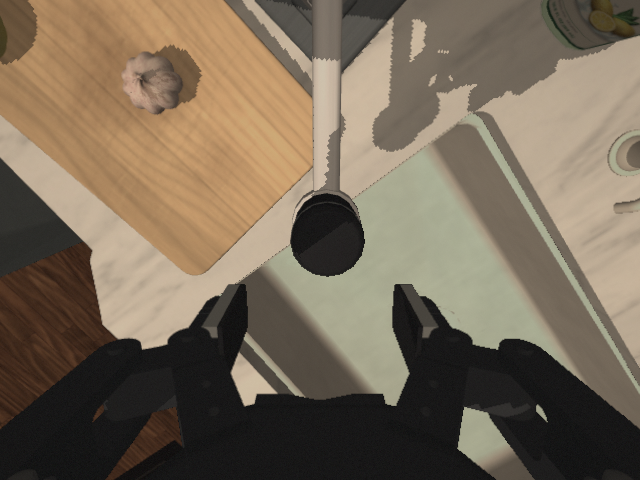

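Wrist view: barrel top disc centred at (327,240), the arm running straight up the picture (x≈327), garlic at (152,83).

```bash
python3 - <<'E'
from h import *
np.set_printoptions(precision=4,suppress=True)
S=load('scene');T=load('top');W=load('w1')
c=onz(W,327,240,.212);print('camW',c, tri((W,327,240),(T,476.7,228),(S,378.1,122.7)))
for z in (.045,.05):print('garlic W',onz(W,152,83,z))
print(tri((W,152,83),(T,363.2,270.5)), tri((W,152,83),(T,363.2,270.5),(S,360.5,238)))
# arm direction: edges midline at z~.165
a=onz(W,327,185,.167);b=onz(W,328,30,.167);d=b-a;print('arm dir',a,b,np.degrees(np.arctan2(d[1],d[0])))
u=d/np.linalg.norm(d);h=c+.18*u;print('hinge by arm',h)
g=np.array([.488,-.155])
h=(h[:2]+[.6635,-.189])/2;d=g-h;r=np.linalg.norm(d);print(h,r,np.degrees(np.arctan2(d[1],d[0])),'target cam',h+.18*d/r)
plan([c[0],c[1],.2674],53,1,.25)
E
```

```text
camW [ 0.5566 -0.3329  0.212 ] (array([ 0.5561, -0.3318,  0.2136]), [1.0, 2.1, 2.0])
garlic W [ 0.4893 -0.1565  0.045 ]
garlic W [ 0.4907 -0.1584  0.05  ]
(array([ 0.4891, -0.1555,  0.0429]), [0.4, 0.4]) (array([ 0.4883, -0.1553,  0.0405]), [0.5, 1.3, 1.1])
arm dir [ 0.5715 -0.3142  0.167 ] [ 0.6246 -0.2428  0.167 ] 53.36956369312066
hinge by arm [ 0.664  -0.1885  0.212 ]
[ 0.6638 -0.1887] 0.17898164051697787 169.1344444768765 target cam [ 0.487  -0.1548]
[[1.83, 0.44, -0.01, 0.0, 0.0, 0.18, 0.25]]
```

move_arm([
  [0.9,0.2,0,0,0,0,0.25],
  [0.9,0.2,0,0,0,0,0.25],
  [0,0,0,0,0,0,0.25],
  [0,0,1.5,0,0,0,0.25],
  [0,0,1.5,0,0,0,0.25],
  [0,0,1.5,0,0,0,0.25],
  [0,0,1.5,0,0,0,0.25],
  [0,0,1.3,0,0,0,0.25],
  [0,0,0,0,0,0,0.25],
])

```text
time: 2.48
tool_pos: [0.5528, -0.3331, 0.1893]
tool_rot: [-0.004, 0.895, 0.446, -0.002]
contact_force: [-0.8, 0.0, -0.1]
gripper_width: 0.627
grasp_force: 0.0
```

```bash
python3 - <<'E'
from h import *
st(); grab('wrist','w2')
E
```

```text
2.4833 [ 0.5528 -0.3331  0.1893] yaw 53.0 [-0.66  0.15  1.61 -0.    1.39 -0.01] [-0.8  0.  -0.1] 0.627 0.0
```

View pics/w2.png

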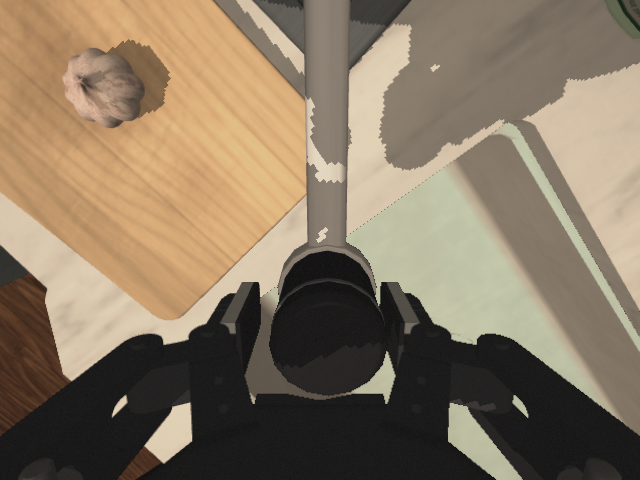

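The barrel (327,335) sits between the pads, slightly nearer the right one, which is the one that will push.

move_arm([
  [0.2,0,-0.5,0,0,0,0.25],
  [0.05,-1.3,0,0,0,4.125,0.25],
  [0.05,-1.3,0,0,0,4.125,0.25],
  [0.05,-1.3,0,0,0,4.125,0.25],
  [0.05,-1.3,0,0,0,4.125,0.25],
  [0.05,-1.3,0,0,0,4.125,0.25],
  [0.05,-1.3,0,0,0,4.125,0.25],
  [0.05,-1.3,0,0,0,4.125,0.25],
  [0.05,-1.3,0,0,0,4.125,0.25],
  [0.05,-1.3,0,0,0,4.125,0.25],
  [0.05,-1.3,0,0,0,4.125,0.25],
  [0.05,-1.3,0,0,0,4.125,0.25],
  [0.05,-1.3,0,0,0,4.125,0.25],
  [0.05,-1.3,0,0,0,4.125,0.25],
  [0.05,-1.3,0,0,0,4.125,0.25],
  [0.05,-1.3,0,0,0,4.125,0.25],
  [0,0,0,0,0,0,0.25],
  [0,0,0,0,0,0,0.25],
])

```text
time: 4.03
tool_pos: [0.4876, -0.1605, 0.2017]
tool_rot: [0.001, 0.997, -0.076, 0.001]
contact_force: [-0.1, 0.5, -0.0]
gripper_width: 0.628
grasp_force: 0.0
```

```bash
python3 - <<'E'
from h import *
st(); grab('wrist','w3')
E
```

```text
4.0333 [ 0.4876 -0.1605  0.2017] yaw -8.7 [-0.46 -0.19  1.92 -0.    1.4   1.26] [-0.1  0.5 -0. ] 0.628 0.0
```

View pics/w3.png

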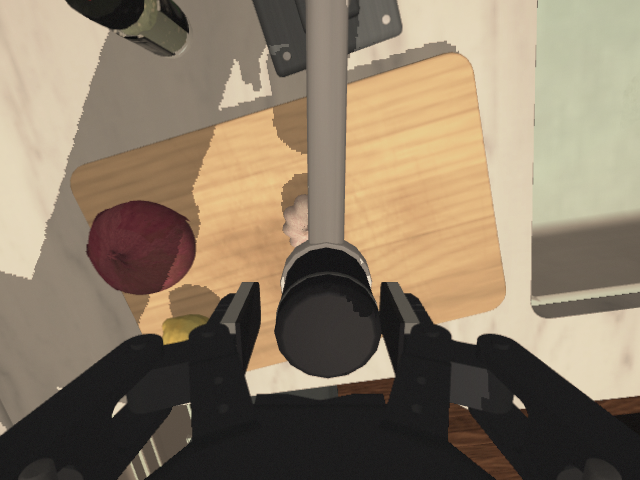

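The barrel (327,325) is now almost over the garlic, whose edge is visible at (297,220).

```bash
python3 - <<'E'
from h import *
W=load('w3'); c=onz(W,328,325,.212); h=np.array([.6638,-.1887]); d=c[:2]-h
print(c,np.linalg.norm(d),np.degrees(np.arctan2(d[1],d[0])))
E
```

```text
[ 0.49035769 -0.16429646  0.212     ] 0.1751506970465015 171.99099081785585
```

move_arm([
  [0,-0.5,0,0,0,1.5,0.25],
  [0,-0.5,0,0,0,1.5,0.25],
  [0,0,0,0,0,0,0.25],
  [0,0,0,0,0,0,0.25],
  [0,0,0,0,0,0,0.25],
])

```text
time: 4.5
tool_pos: [0.4885, -0.1511, 0.2001]
tool_rot: [0.0, 0.995, -0.103, 0.0]
contact_force: [0.3, 1.4, 0.1]
gripper_width: 0.624
grasp_force: 0.0
```

```bash
python3 - <<'E'
from h import *
st(); f=grab('wrist','w4'); 
x0,y0=240,240;g=f['img'][240:400,240:420].max(2)
m=(g<60).astype(np.uint8)
c=cv2.HoughCircles(cv2.medianBlur(g,5),cv2.HOUGH_GRADIENT,1,100,param1=80,param2=15,minRadius=42,maxRadius=62);print(c)
W=load('w3');print(cv2.HoughCircles(cv2.medianBlur(W['img'][240:400,240:420].max(2),5),cv2.HOUGH_GRADIENT,1,100,param1=80,param2=15,minRadius=42,maxRadius=62))
u,v=c[0,0,:2]+240;p=onz(f,u,v,.212);d=p[:2]-np.array([.6638,-.1887]);print(p,np.degrees(np.arctan2(d[1],d[0])))
s=grab('scene','s4')
im=np.clip(s['img'][80:300,230:450].astype(float)*1.4,0,255).astype(np.uint8);cv2.imwrite('pics/s4c.png',cv2.resize(im,(600,600),interpolation=cv2.INTER_CUBIC))
E
```

```text
4.5 [ 0.4885 -0.1511  0.2001] yaw -11.8 [-0.45 -0.19  1.93 -0.    1.4   1.33] [0.3 1.4 0.1] 0.624 0.0
[[[94.5 84.5 53.5]]]
[[[86.5 86.5 51.5]]]
[ 0.49172581 -0.15757818  0.212     ] 169.7481489211442
```

View pics/s4c.png

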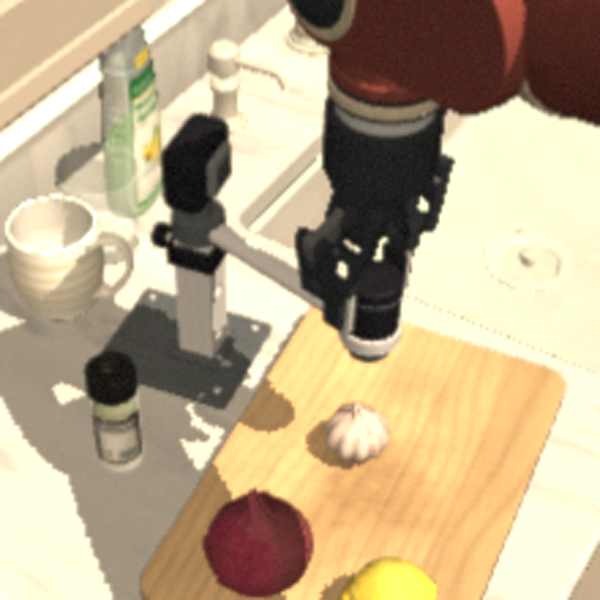

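The scene crop shows the lens directly over the garlic bulb (360,432 in the crop), with nothing disturbed. Next I back off, lift, and go above the head at yaw −80.6° so the wrist camera faces away from the cabinet.

move_arm([
  [0,0.3,0,0,0,0,0.25],
  [0,0,-1.5,0,0,0,0.3],
  [0,0,-2.5,0,0,0,0.3],
  [0,0,-2.5,0,0,0,1],
  [0,0,-2.5,0,0,0,1],
  [0,0,-2,0,0,0,1],
  [0,0,0,0,0,0,1],
])

```text
time: 5.18
tool_pos: [0.4896, -0.1547, 0.3158]
tool_rot: [0.002, 0.995, -0.103, 0.004]
contact_force: [-0.5, -1.1, 0.2]
gripper_width: 1.0
grasp_force: 0.0
```

```bash
python3 - <<'E'
from h import *
st(); grab('wrist','w5'); plan([.6632,-.189,.31],-80.6,12,1)
E
```

```text
5.1833 [ 0.4896 -0.1547  0.3158] yaw -11.9 [-0.45 -0.25  1.79 -0.    1.6   1.33] [-0.5 -1.1  0.2] 1.0 0.0
[[1.48, -0.02, 0.03, 0.0, 0.0, 5.73, 1.0], [1.47, -0.16, 0.03, 0.0, 0.0, 5.73, 1.0], [1.45, -0.31, 0.03, 0.0, 0.0, 5.73, 1.0], [1.41, -0.45, 0.03, 0.0, 0.0, 5.73, 1.0], [1.36, -0.59, 0.03, 0.0, 0.0, 5.73, 1.0], [1.29, -0.72, 0.03, 0.0, 0.0, 5.73, 1.0], [1.21, -0.85, 0.03, 0.0, 0.0, 5.73, 1.0], [1.12, -0.97, 0.03, 0.0, 0.0, 5.73, 1.0], [1.02, -1.07, 0.03, 0.0, 0.0, 5.73, 1.0], [0.91, -1.17, 0.03, 0.0, 0.0, 5.73, 1.0], [0.79, -1.25, 0.03, 0.0, 0.0, 5.73, 1.0], [0.66, -1.33, 0.03, 0.0, 0.0, 5.73, 1.0]]
```

move_arm([
  [1.5,0,0,0,0,5.75,1],
  [1.45,-0.15,0,0,0,5.75,1],
  [1.45,-0.3,0,0,0,5.75,1],
  [1.4,-0.45,0,0,0,5.75,1],
  [1.35,-0.6,0,0,0,5.75,1],
  [1.3,-0.7,0,0,0,5.75,1],
  [1.2,-0.85,0,0,0,5.75,1],
  [1.1,-0.95,0,0,0,5.75,1],
  [1.0,-1.1,0,0,0,5.75,1],
  [0.9,-1.2,0,0,0,5.75,1],
  [0.8,-1.25,0,0,0,5.75,1],
  [0.65,-1.35,0,0,0,5.6,1],
  [0,0,0,0,0,0,1],
  [0,0,0,0,0,0,1],
])

```text
time: 6.4
tool_pos: [0.6615, -0.1883, 0.3075]
tool_rot: [0.001, 0.763, -0.647, -0.002]
contact_force: [-0.3, 0.9, -0.4]
gripper_width: 0.997
grasp_force: 0.0
```

```bash
python3 - <<'E'
from h import *
st(); f=grab('wrist','w6'); 
h=[.6638,-.1887,.245];a=np.radians(9.4);x=np.array([np.cos(a),np.sin(a),0]);y=np.array([-x[1],x[0],0])
print([proj(f,h+i*.017*x+j*.032*y).round() for i,j in [(1,1),(1,-1),(-1,-1),(-1,1)]])
im=np.clip(f['img']*1.6,0,255).astype(np.uint8);cv2.imwrite('pics/w6b.png',im)
E
```

```text
6.4 [ 0.6615 -0.1883  0.3075] yaw -80.6 [-0.39  0.17  1.39 -0.    1.58  2.59] [-0.3  0.9 -0.4] 0.997 0.0
[array([287., 312.]), array([284., 208.]), array([346., 208.]), array([343., 312.])]
```

View pics/w6b.png

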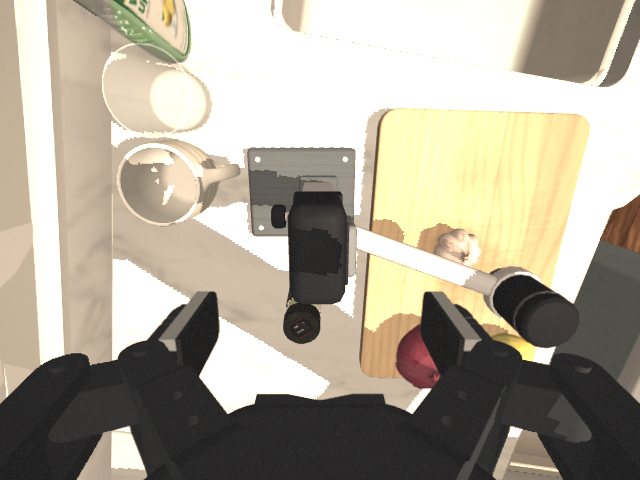

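The head's top face is at x 290–344, y 205–303, within 1 mm of the prediction and square to the fingers. The button side faces right and the camera barrel stays clear. I descend and squeeze.

move_arm([
  [0,-0.1,1.5,0,0,0,1],
  [0,0,1.5,0,0,0,1],
  [0,0,1.5,0,0,0,1],
  [0,0,1.5,0,0,0,1],
  [0,0,1.5,0,0,0,1],
  [0,0,1,0,0,0,1],
  [0,0,0,0,0,0,1],
  [0,0,0,0,0,0,0.3],
  [0,0,0,0,0,0,0.1],
  [0,0,0,0,0,0,-0.1],
  [0,0,0,0,0,0,-0.3],
  [0,0,0,0,0,0,-0.5],
  [0,0,0,0,0,0,-1],
  [0,0,0,0,0,0,-1],
  [0,0,0,0,0,0,-1],
  [0,0,0,0,0,0,-1],
])

```text
time: 7.78
tool_pos: [0.6628, -0.1886, 0.2269]
tool_rot: [0.001, 0.762, -0.647, 0.0]
contact_force: [-4.9, -0.4, 4.6]
gripper_width: 0.386
grasp_force: 61.6
```

```bash
python3 -c "
from h import *
st()"
```

```text
7.7833 [ 0.6628 -0.1886  0.2269] yaw -80.7 [-0.38  0.21  1.47 -0.    1.45  2.59] [-4.9 -0.4  4.6] 0.386 61.6
```

The button is in: the opening is about 33 mm and the pad force 62 N. Pulling up.

move_arm([
  [0,0,-0.4,0,0,0,-1],
  [0,0,-0.8,0,0,0,-1],
  [0,0,-0.8,0,0,0,-1],
  [0,0,-0.8,0,0,0,-1],
  [0,0,-0.8,0,0,0,-1],
  [0,0,-0.8,0,0,0,-1],
  [0,0,-0.8,0,0,0,-1],
  [0,0,-0.8,0,0,0,-1],
  [0,0,-0.8,0,0,0,-1],
  [0,0,-0.8,0,0,0,-1],
  [0,0,-0.8,0,0,0,-1],
  [0,0,-0.6,0,0,0,-1],
  [0,0,-0.4,0,0,0,-1],
  [0,0,0,0,0,0,-1],
  [0,0,0,0,0,0,-1],
])

```text
time: 9.03
tool_pos: [0.6627, -0.1886, 0.3203]
tool_rot: [0.0, 0.762, -0.648, 0.0]
contact_force: [-1.4, -4.4, -3.8]
gripper_width: 0.383
grasp_force: 61.1
```

move_arm([
  [0,0,-0.3,0,0,0,-1],
  [0,0,-0.3,0,0,0,-1],
  [0,0,0,0,0,0,-1],
  [0,0,0,0,0,0,-1],
  [0,0,0,0,0,0,-1],
])

```text
time: 9.45
tool_pos: [0.6627, -0.1886, 0.3259]
tool_rot: [0.0, 0.762, -0.648, 0.0]
contact_force: [0.1, -5.6, -4.0]
gripper_width: 0.389
grasp_force: 61.1
```

move_arm([
  [0,0,-0.15,0,0,0,-1],
  [0,0,-0.15,0,0,0,-1],
  [0,0,0,0,0,0,-1],
  [0,0,0,0,0,0,-1],
  [0,0,0,0,0,0,-1],
  [0,0,0,0,0,0,-1],
])

```text
time: 9.95
tool_pos: [0.6627, -0.1886, 0.327]
tool_rot: [0.001, 0.762, -0.648, -0.0]
contact_force: [-0.1, -6.5, -8.9]
gripper_width: 0.391
grasp_force: 63.4
```

```bash
python3 - <<'E'
from h import *
st(); s=grab('scene','s7');grab('wrist','w7')
im=np.clip(s['img'][40:260,230:450].astype(float)*1.4,0,255).astype(np.uint8);cv2.imwrite('pics/s7c.png',cv2.resize(im,(600,600),interpolation=cv2.INTER_CUBIC))
E
```

```text
9.95 [ 0.6627 -0.1886  0.327 ] yaw -80.7 [-0.38  0.17  1.36 -0.    1.61  2.6 ] [-0.1 -6.5 -8.9] 0.391 63.4
```

View pics/s7c.png

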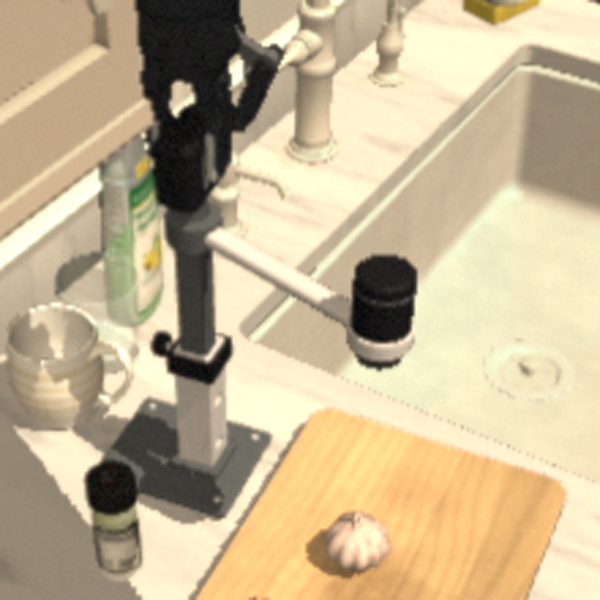

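The picture shows the mast extended, the head still held, and the camera over the untouched garlic. The barrel top is at crop (385,272). I check its position numerically.

```bash
python3 - <<'E'
from h import *
S=load('s7');k=220/600
print(onz(S,230+385*k,40+272*k,.312)); 
for z in(.300,.306,.312): print(z,proj(S,[.487,-.157,z]),(230+385*k,40+272*k))
st()
E
```

```text
[ 0.48293001 -0.1511784   0.312     ]
0.3 [370.16759353 142.76722332] (371.16666666666663, 139.73333333333332)
0.306 [370.4304015  140.03586693] (371.16666666666663, 139.73333333333332)
0.312 [370.69603477 137.27408952] (371.16666666666663, 139.73333333333332)
10.05 [ 0.6627 -0.1886  0.327 ] yaw -80.7 [-0.38  0.17  1.36 -0.    1.61  2.59] [ 0.6 -5.9 -9. ] 0.391 63.4
```

The picture reading is only good to about 5 mm, so I confirm the stop by force with a little more pull.

move_arm([
  [0,0,-0.15,0,0,0,-1],
  [0,0,-0.15,0,0,0,-1],
  [0,0,0,0,0,0,-1],
  [0,0,0,0,0,0,-1],
  [0,0,0,0,0,0,-1],
])

```text
time: 10.47
tool_pos: [0.6627, -0.1886, 0.3271]
tool_rot: [0.001, 0.762, -0.648, -0.001]
contact_force: [1.9, -6.6, -16.2]
gripper_width: 0.394
grasp_force: 62.6
```

The position stays at +100 mm while the force rises to 16 N, so it is at the end stop with no slip.

```bash
python3 -c "
from h import *
st();print(manip.job_done())"
```

```text
10.4667 [ 0.6627 -0.1886  0.3271] yaw -80.7 [-0.38  0.17  1.36 -0.    1.62  2.6 ] [  1.9  -6.6 -16.2] 0.394 62.6
the job is handed in; nothing more can be done
None
```

The job is handed in (no verdict was returned): the lens is over the garlic, and the head is held at the mast's second stop (100 mm up) with the button squeezed in; the garlic and spice jar look undisturbed, and I did not re-check the lemon and onion after the lift.

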